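# Dock the battery pack on the free charging rail

### The job

Put the blue battery pack on charge: slide it, black sloped end first, into whichever of the dock's two bays is not closed by the red blanking block, all the way along the rails until the red-knobbed plunger of the charging head has dropped into the pack's groove and holds it. Push it firmly but do not ram it, and leave the other things on the bench where they are.

Things in the scene. Friction and masses are not known exactly. Their poses are not given: they have to be found in the camera images.
- dock: grey two-bay charging dock, fixed. Deck 400 x 296 mm, its top 10 above the table. Origin on the table; x = the way packs slide in, y = across the bays. Bays centred at y = +65 and -65, running from x = 0 (mouth) to +190 between three aluminium guides 14.5 high above the deck. From x = -210 to -30 the deck is a flat open apron, where the pack starts, about midway between the bays
- bay_a (a point): middle of the mouth of the bay on the dock's +y side, on the deck; axes as the dock's. The guides leave a slot 107 wide, with lips (underside 10 above the deck, 96 free between them) over the pack's flange
- bay_b (a point): the same for the bay on the dock's -y side. In front of each mouth, from x = -25 to 0, the guides splay out as lead-ins, which take up a pack about 8 mm off to the side
- blank: red blanking block, 100 x 92 x 45 mm, fixed in one of the two bays, which it closes. Origin centre of its underside, on the deck. The OTHER bay holds the black charging head (92 wide, 68 high, with a bridge that reaches 60 back over the pack's front)
- pack: loose blue battery pack, 0.3 to 0.6 kg. Origin centre of underside; x points to its front (black sloped top edge, brass contacts). Flange 110 (x) x 104 (y) x 8 high; body 110 x 92, 50 high: too wide to grasp, so push its rear and side faces, above the guides. Starts up to 0.3 rad askew to the dock
- plunger (a joint): height in m of the head's spring plunger (red knob 22 wide, top about 93 above the table at rest). 0 = down. The pack's front slope lifts it to 0.0047; it stays up for some 30 mm of sliding, then drops to 0 into the groove: locked. Sliding takes 1 to 8 N, the slope about 3 to 6 more. 2.5 mm past the drop the pack meets a rigid stop: a push rising to 18 N means home
- groove (a point): middle of the floor of the groove (yellow, 12 wide, 6 deep) across the pack's top, 13 ahead of its origin and 44 above its underside; the plunger locks in it. The head is clamped anywhere along a 28 mm range of its bay and its place is not reported: the locked pack's origin lies between dock x = +43 and +74
- old_pack: grey, worn-out battery pack, same shape and size as the blue one, lying on the table; a bystander
- meter: yellow handheld multimeter lying flat, 160 x 78 x 38, origin centre of underside; a bystander
- mug: white mug, 80 diameter, 90 high; a bystander
- screwdriver: red-handled screwdriver lying on the table; a bystander
- reel: blue reel, 64 diameter, 40 high; a bystander
- jar: clear jar, 60 diameter, 75 high; a bystander
There are look-alikes about, which are no part of the job. Leave any pink, purple or turquoise look-alike of the pack alone.

How it is judged (in metres and radians):
At the end, for the whole second after the job is handed in: The pack lies flat on the deck in the open bay, straight (within 0.06 rad) and within 7 mm of the bay's centre line, its origin 40 to 79 mm past the mouth, the plunger back down (below 1.5 mm) in its groove, at rest and no longer touched (value of joint plunger below 0.0015 m and x of pack in the frame of dock between 0.04 and 0.079 m and (y of pack in the frame of dock between 0.058 and 0.072 m or y of pack in the frame of dock between -0.072 and -0.058 m) and height (world z) of pack below 0.014 m and angle between the x axis of pack and the x axis of dock, either way round below 0.06 rad and angle between pack's own z axis and vertical below 0.05 rad and linear speed of pack below 0.01 m/s and contact force between each of the arm, the fingers and pack below 0.2 N).
It fails at once if the pack is rammed: the robot presses on it with more than 45 N (contact force between any of the fingers, the arm and pack above 45 N).
It fails at once if another loose thing on the bench is moved by more than 30 mm (distance of any of old_pack, meter, mug, screwdriver, reel, jar from where it was at the start of the episode above 0.03 m).
It also fails if it takes over 51 s, if anything falls off the work surface, if the arm or the gripper's body presses on something with over 40 N, if the wrist force passes 120 N, or if a joint passes its speed limit or range.

### The arm

A 6-joint arm with a two-finger parallel gripper is mounted at the origin on the work surface. World frame = base frame: x ahead of the robot, y to its left, z up, the work surface at z = 0. Lengths are in m, angles in degrees, forces in N, time in s.
With the tool pointing down it reaches from about 0.3 to 0.95 m from the base axis. Payload 3.1 kg.
Tool frame: the origin (TCP) lies at the very end of the fingers, on their centre line; the grasp point (between the pads) lies 19 mm behind it; x points along the fingers, z is the direction in which the jaws open and shut, and the axes are right-handed (so a half turn about x gives the same grasp; the last joint's range is limited). The gripper opens to 85 mm and grips with 20 to 120 N. Pads are 22 mm wide; open, the fingers measure 114 mm over their backs; the gripper's body (76 mm by 85 mm) begins 54 mm behind the grasp point. The pads swing forward as they close: fully open they stand 13 mm farther back than shut.
Start: joints at [-71.832, 17.653, 93.61, -0, 68.738, -3.994], TCP at [0.236, -0.579, 0.231] pointing down, gripper open.
Joint ranges: [-175.34, 175.34], [-45.06, 112.39], [2.9, 150.54], [-68.45, 248.45], [3.09, 151.38], [-168.51, 168.51]. Speed limits (degrees/s): [159.86, 159.86, 180, 180, 180, 180].

### API

Orientations are given as a 3x3 rotation matrix whose columns are the frame's x, y, z axes.
In Python, from bench import get_obs, capture, camera_info, job_done gives the robot as it stands.
- The arm moves only by the shell command python3 -m inch 'ROWS' [FORCE]. ROWS is JSON, a list of rows, each a list of 3 entries, a list of its own where there are three numbers: the turn, a rotation vector about the tool's x, y, z in rad, then the shift along the tool's x, y, z in mm, then the opening, from -1 (shut) to 1 (fully open). In form: [[[wx, wy, wz], [dx, dy, dz], grip], ...]. A call has 1 to 10 rows; each row shifts and turns the pose as measured when the row begins, along the tool's axes as they then stand; what a row does not reach is not made up. A row lasts 1/12 s, in which the tool goes at most 41.7 mm and 7.16 degrees, less where a joint would pass 70% of its speed; a pose out of reach is approached as far as the arm can. A call is refused whole if a number of a shift passes 41.7 or a number of a turn 0.125, either way. A call with a gripper value outside its range is refused whole. The fingers move at their own pace and stop on an object; FORCE is the grip in N (left out, the last holds). Time passes only in rows, so rows that do not move let the fingers close. It gives the time, the measured TCP pose, the force and the opening at its end, in the units of the state.
- get_obs(): the state, without advancing time (a new reading comes with each control period).
- capture(name): name is "scene" or "top" or "wrist"; returns the picture (480x640x3 uint8, blue, green, red); there is no depth.
- camera_info(name): a dict with "fov_y" (degrees; the focal length in pixels is half the picture's height over the tangent of half this angle, whatever the lens; pixels are square), "cx", "cy" (the principal point, pixels), "extrinsics" (4x4, takes a point from camera to world coordinates). Camera axes: x right, y down, z forward; pixel columns grow to the right and rows downward; lengths in m; the calibration is good to about 2 mm. A picture is of the moment at which its call begins: read the wrist's pose just before it. camera_info takes no time and is no camera call; for the wrist camera it gives the pose at the moment of the call.
- job_done(): hands the job in, once; it reports no verdict.
The state is a dict: "time_s": time; "joints": joint angles; "dq": joint speeds; "effort": joint torques, N m; "ee_pos": TCP position; "tool_rot": TCP orientation; "ft_force": force on the tool from outside, world axes, zero at the start; "ft_torque": the same for the moment, N m; "width": finger opening in m.
Only numpy, scipy, OpenCV 4.12 (cv2) and the standard library are available. Lean on these libraries where they do the work, as an engineer would, in place of code of your own. Each camera call takes 0.05 s, during which the arm holds its last target. There are 200 camera calls.

## Working session

There is one attempt and no reset: what is moved stays moved. The work goes in short steps, Python scripts to look and compute and a shell command to move; the robot and the scene stay as the last step left them, time stands still between calls to the robot, and variables do not carry over. Pictures are saved under pics/ and viewed, about 8 in all and at most 12, crops included, and the job is handed in when it is done.

```bash
mkdir -p pics; python3 - <<'E'
from bench import *
import cv2
o=get_obs();print(o['time_s'],o['ee_pos'],o['tool_rot'],o['width'],o['ft_force'])
for n in("scene","top"):
    im=capture(n);cv2.imwrite(f'pics/{n}0.png',im);c=camera_info(n);print(n,c)
E
```

```text
0.0 [ 0.23549554 -0.57805624  0.23004057] [[-7.34257541e-04  9.26120462e-01  3.77227186e-01]
 [ 2.16376183e-03  3.77227876e-01 -9.26117945e-01]
 [-9.99997389e-01  1.36220703e-04 -2.28088652e-03]] 0.0852042723110622 [ 0.22068263 -0.25708723 -0.59537593]
scene {'fov_y': 46.11603237277872, 'cx': 322.0843809992689, 'cy': 239.30795167300536, 'extrinsics': array([[ 0.85264347,  0.42424249, -0.30498757,  1.00470825],
       [ 0.52222711, -0.71058359,  0.47153983, -0.67599194],
       [-0.01667193, -0.56132814, -0.82742539,  1.27604691],
       [ 0.        ,  0.        ,  0.        ,  1.        ]])}
top {'fov_y': 56.10825257013135, 'cx': 325.3268219469575, 'cy': 241.54413310362537, 'extrinsics': array([[ 2.11858773e-03, -9.83677828e-01,  1.79926216e-01,
         3.61776112e-01],
       [-9.99985321e-01, -1.18672030e-03,  5.28664592e-03,
        -1.80778578e-02],
       [-4.98683428e-03, -1.79934775e-01, -9.83665903e-01,
         1.28024961e+00],
       [ 0.00000000e+00,  0.00000000e+00,  0.00000000e+00,
         1.00000000e+00]])}
```

View pics/top0.png

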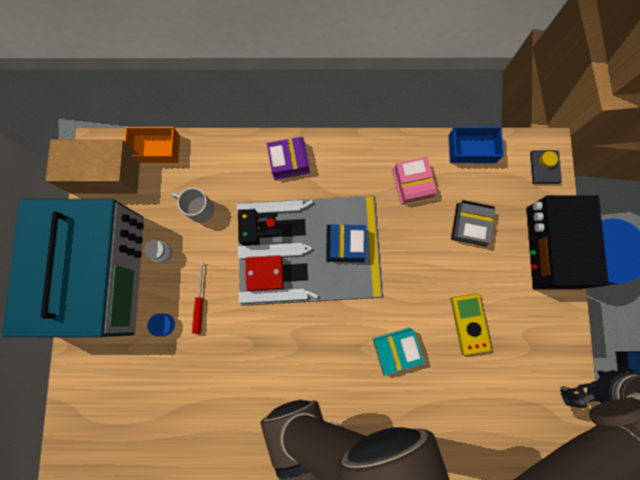

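View pics/scene0.png

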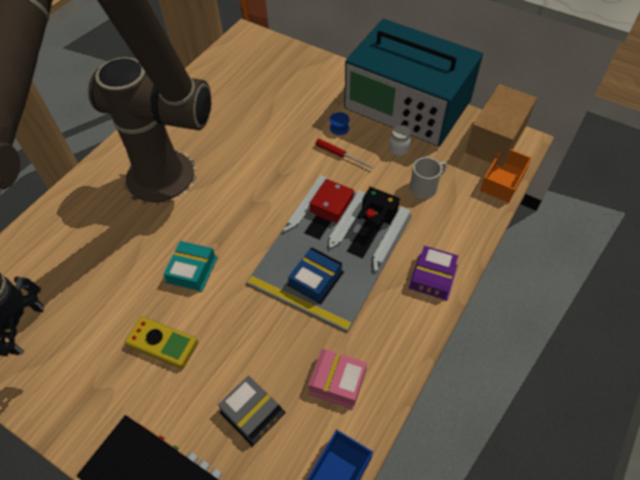

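The blue pack sits on the apron at top (348,243). The red block is in the lower bay at (265,273), and the open bay with the head and red knob is the upper one at (270,223). I'll enlarge this to confirm and measure.

```bash
cat > h.py <<'E'
import cv2,numpy as np
from bench import *
def ray(n,uv,z,c=None):
    c=c or camera_info(n);f=240/np.tan(np.radians(c['fov_y']/2));T=np.array(c['extrinsics'])
    uv=np.atleast_2d(uv).astype(float)
    d=np.c_[(uv[:,0]-c['cx'])/f,(uv[:,1]-c['cy'])/f,np.ones(len(uv))]@T[:3,:3].T
    return T[:3,3]+d*((z-T[2,3])/d[:,2])[:,None]
def mask(im,lo,hi):
    return cv2.inRange(cv2.cvtColor(im,cv2.COLOR_BGR2HSV),np.array(lo),np.array(hi))
def blobs(m,amin=15):
    cs,_=cv2.findContours(m,cv2.RETR_EXTERNAL,cv2.CHAIN_APPROX_NONE)
    return sorted([c for c in cs if cv2.contourArea(c)>amin],key=cv2.contourArea,reverse=True)
E
python3 - <<'E'
from h import *
t=cv2.imread('pics/top0.png');s=cv2.imread('pics/scene0.png')
a=cv2.resize(t[185:315,225:395],None,fx=4.7,fy=4.7,interpolation=cv2.INTER_CUBIC)
cv2.imwrite('pics/c1.png',a)
for n,im,(x0,x1,y0,y1) in(('top',t,(225,395,185,315)),('scene',s,(240,420,170,335))):
    for nm,lo,hi,z in(('yellow',(20,120,90),(32,255,255),.01),('yel60',(20,120,90),(32,255,255),.06),('blue',(100,110,30),(125,255,255),.06),('red',(0,150,60),(8,255,255),.055)):
        m=np.zeros(im.shape[:2],np.uint8);m[y0:y1,x0:x1]=mask(im,lo,hi)[y0:y1,x0:x1]
        for b in blobs(m)[:3]:
            r=cv2.minAreaRect(b);bx=cv2.boxPoints(r);w=ray(n,bx,z)
            print(n,nm,np.round(r[0],1),cv2.contourArea(b),'world',np.round(ray(n,r[0],z)[0,:2],4),np.round(w[:,:2],4).tolist())
E
```

```text
top yellow [372.8 245.8] 606.0 world [ 0.5818 -0.1471] [[0.7291, -0.1277], [0.7308, -0.149], [0.4404, -0.1657], [0.4388, -0.1453]]
top yellow [341.5 241. ] 86.0 world [ 0.5958 -0.0576] [[0.6427, -0.0535], [0.6427, -0.0622], [0.5494, -0.0617], [0.5494, -0.0532]]
top yel60 [372.8 245.8] 606.0 world [ 0.5732 -0.142 ] [[0.7146, -0.1234], [0.7163, -0.1438], [0.4373, -0.1598], [0.4358, -0.1403]]
top yel60 [341.5 241. ] 86.0 world [ 0.5866 -0.0561] [[0.6317, -0.0521], [0.6317, -0.0604], [0.542, -0.06], [0.542, -0.0518]]
top blue [346.  241.5] 982.5 world [ 0.5852 -0.0685] [[0.6345, -0.0161], [0.6346, -0.1214], [0.5366, -0.1201], [0.5364, -0.0162]]
top red [263.7 272.8] 1143.5 world [0.4988 0.1568] [[0.5411, 0.2117], [0.5473, 0.1096], [0.4571, 0.1025], [0.451, 0.2033]]
top red [270.  222.5] 48.0 world [0.6397 0.1429] [[0.6397, 0.1583], [0.6555, 0.1433], [0.6397, 0.1276], [0.624, 0.1426]]
scene yellow [298.5 301.5] 685.5 world [ 0.586  -0.1469] [[0.4381, -0.1663], [0.4332, -0.1446], [0.7268, -0.1284], [0.7292, -0.1489]]
scene yellow [318.5 266.1] 64.5 world [ 0.5743 -0.0319] [[0.529, -0.036], [0.5277, -0.0274], [0.6189, -0.0278], [0.6199, -0.0362]]
scene yel60 [298.5 301.5] 685.5 world [ 0.6026 -0.1678] [[0.4605, -0.1864], [0.4558, -0.1656], [0.7378, -0.15], [0.7401, -0.1698]]
scene yel60 [318.5 266.1] 64.5 world [ 0.5913 -0.0573] [[0.5478, -0.0612], [0.5465, -0.053], [0.6341, -0.0534], [0.6351, -0.0615]]
scene blue [314.5 274.2] 1393.0 world [ 0.5953 -0.0829] [[0.5426, -0.1384], [0.5409, -0.0083], [0.6487, -0.0265], [0.6459, -0.1523]]
scene red [330.8 199.9] 1083.0 world [0.5069 0.1437] [[0.4677, 0.0823], [0.4442, 0.2106], [0.5469, 0.2064], [0.5657, 0.0809]]
scene red [370.  212.5] 49.0 world [0.62   0.1608] [[0.605, 0.1656], [0.6236, 0.1767], [0.6349, 0.156], [0.6165, 0.145]]
```

View pics/c1.png

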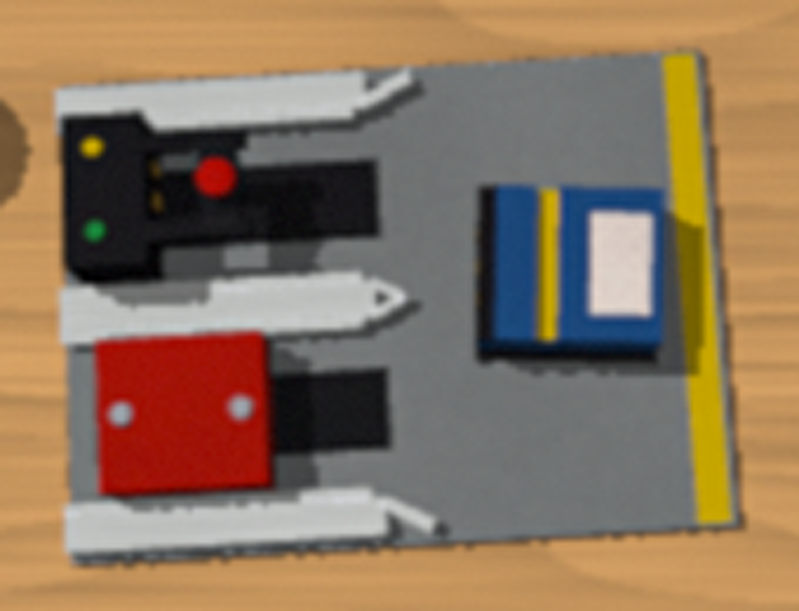

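Identity: the pack candidates are blue top (348,243), grey (474,223), pink (415,180), purple (288,158) and turquoise (400,352). Only the one at (348,243) is blue, and it lies on the apron with its black end toward the bays. The crop confirms this, and that the open bay (knob at crop (215,175)) is bay_b. Next I compute the dock and pack frames.

```bash
cat >> h.py <<'E'
def dock():
    cr=np.array([(708,52),(742,525),(72,562),(58,88)])/4.7+[225,185]
    W=ray('top',cr-0.4,.01)[:,:2]
    D=np.array([(-.21,-.148),(-.21,.148),(.19,.148),(.19,-.148)])
    cw,cd=W.mean(0),D.mean(0);A=(D-cd).T@(W-cw);U,S,Vt=np.linalg.svd(A);R=Vt.T@U.T
    return R,cw-R@cd,np.abs(W-((D@R.T)+cw-R@cd)).max(),W
def todock(p):
    R,t,_,_=dock();return (np.atleast_2d(p)[:,:2]-t)@R
def tool(p):  # dock xy,z -> shift in tool axes (mm), and where tcp is in dock
    R,t,_,_=dock();o=get_obs();w=np.r_[R@np.array(p[:2])+t,p[2]];Q=np.array(o['tool_rot'])
    z=Q[:2,2]@R
    print('t',round(o['time_s'],2),'tcp dock mm',np.round(todock(o['ee_pos'])[0]*1e3,1),'z',round(o['ee_pos'][2]*1e3,1),'shift mm',np.round(Q.T@(w-o['ee_pos'])*1e3,1),'jaw deg in dock',round(np.degrees(np.arctan2(z[1],z[0])),1),'F dock',np.round(np.r_[np.array(o['ft_force'])[:2]@R,o['ft_force'][2]],1))
E
python3 - <<'E'
from h import *
R,t,e,W=dock();print(R,t,e,np.round(W,3).tolist())
print('strip',todock([[.5818,-.1471],[.586,-.1469]]))
print('groove',todock([[.5876,-.0563],[.5905,-.0555]]),'pack angle', np.degrees(np.arctan2(*(R.T@[0,1])[::-1])))
print('red block',todock([[.4988,.1568]]),'knob z.093 top',todock(ray('top',[270,222.5],.09)),'scene',todock(ray('scene',[370,212.5],.09)))
tool([-.095,.085,.2])
E
```

```text
[[-0.05777653 -0.99832954]
 [ 0.99832954 -0.05777653]] [0.57229559 0.04638841] 0.0020695780583786516 [[0.731, -0.157], [0.438, -0.172], [0.416, 0.227], [0.707, 0.247]]
strip [[-0.19371433  0.00169055]
 [-0.19375732 -0.00251399]]
groove [[-0.10340111 -0.00934587]
 [-0.10277    -0.01228724]] pack angle -3.3121956891885325
red block [[0.11447347 0.06699362]] knob z.093 top [[ 0.08836166 -0.06468219]] scene [[ 0.08685892 -0.06390394]]
t 0.1 tcp dock mm [-604.   372.3] z 230.1 shift mm [  31.1  436.3 -388.8] jaw deg in dock -161.2 F dock [ 0.3  0.  -0. ]
```

```bash
python3 -m inch '[[[0.11,0,0],[0,25,-25],0.3],[[0.11,0,0],[0,25,-25],0.3],[[0.108,0,0],[0,25,-30],0.3],[[0,0,0],[0,20,-36],0.3],[[0,0,0],[0,20,-36],0.3],[[0,0,0],[0,20,-36],0.3],[[0,0,0],[0,20,-36],0.3],[[0,0,0],[0,20,-36],0.3],[[0,0,0],[0,20,-36],0.3],[[0,0,0],[0,20,-36],0.3]]'; python3 -c "
from h import *
tool([-.118,.085,.12]);print(get_obs()['width'])"
```

```text
time_s: 0.93
ee_pos: [0.4135, -0.2218, 0.2243]
tool_rot: [[-0.005, 1.0, 0.026], [0.004, 0.026, -1.0], [-1.0, -0.005, -0.004]]
ft_force: [1.6, -0.5, 0.2]
width: 0.0556
t 0.93 tcp dock mm [-258.6  174. ] z 224.3 shift mm [ 104.5   85.  -142.9] jaw deg in dock 178.2 F dock [-0.6 -1.6  0.2]
0.055638985270874554
```

```bash
python3 -m inch '[[[-0.031,0,0],[0,20,-36],0.3],[[0,0,0],[10,20,-36],0.3],[[0,0,0],[20,20,-36],0.3],[[0,0,0],[25,15,-30],0.3],[[0,0,0],[25,8,-8],0.3],[[0,0,0],[20,0,0],0.3],[[0,0,0],[0,0,0],0.3]]'; python3 -c "
from h import *
tool([-.118,.075,.036])"
```

```text
time_s: 1.52
ee_pos: [0.4902, -0.0648, 0.1263]
tool_rot: [[0.002, 0.998, 0.069], [0.004, 0.069, -0.998], [-1.0, 0.003, -0.004]]
ft_force: [-1.6, 0.3, -0.5]
width: 0.0552
t 1.52 tcp dock mm [-106.2   88.3] z 126.3 shift mm [90.3 13.  12.3] jaw deg in dock -179.3 F dock [ 0.4  1.6 -0.5]
```

```bash
python3 -m inch '[[[0.012,0,0],[25,0,6],0.3],[[0,0,0],[25,0,6],0.3],[[0,0,0],[25,0,0],0.3],[[0,0,0],[15,5,0],0.3],[[0,0,0],[5,5,0],0.3],[[0,0,0],[0,0,0],0.3]]'; python3 - <<'E'
from h import *
tool([-.118,.0,.036]);cv2.imwrite('pics/w1.png',capture('wrist'))
t=capture('top');cv2.imwrite('pics/t1.png',cv2.resize(t[170:350,215:435],None,fx=3.6,fy=3.3))
E
```

```text
time_s: 2.02
ee_pos: [0.5035, -0.0777, 0.0313]
tool_rot: [[0.005, 0.998, 0.056], [0.003, 0.056, -0.998], [-1.0, 0.005, -0.003]]
ft_force: [-0.1, 0.2, 0.3]
width: 0.0555
t 2.02 tcp dock mm [-119.9   75.9] z 31.3 shift mm [-4.4 75.9 -2. ] jaw deg in dock 179.9 F dock [0.2 0.1 0.3]
```

View pics/w1.png

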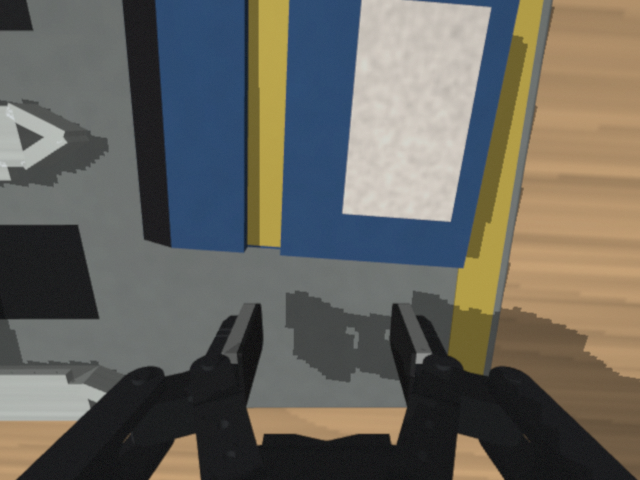

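```bash
python3 -m inch '[[[0,0,0],[0,10,-1],0.3],[[0,0,0],[0,10,0],0.3],[[0,0,0],[0,8,0],0.3],[[0,0,0],[0,8,0],0.3],[[0,0,0],[0,8,0],0.3],[[0,0,0],[0,8,0],0.3],[[0,0,0],[0,8,0],0.3],[[0,0,0],[0,8,0],0.3],[[0,0,0],[0,5,0],0.3],[[0,0,0],[0,0,0],0.3]]'; cat >> h.py <<'E'
def pack(n='top'):
    im=capture(n)
    m=mask(im,(20,120,60),(32,255,255));k=mask(im,(100,110,30),(125,255,255))
    x0,y0,x1,y1=(240,190,395,300) if n=='top' else (250,180,420,320)
    q=np.zeros_like(k);q[y0:y1,x0:x1]=k[y0:y1,x0:x1]
    b=blobs(q)[0];g=cv2.dilate(q,np.ones((7,7)))  # yellow beside blue
    a=np.zeros_like(m);a[y0:y1,x0:x1]=m[y0:y1,x0:x1]
    for c in blobs(a,25):
        r=cv2.minAreaRect(c)
        cu,cv=np.int32(r[0])
        if cv2.contourArea(c)>250: continue
        w=ray(n,c[:,0,:],.058)[:,:2];d=todock(w);v=cv2.fitLine(d.astype(np.float32),cv2.DIST_L2,0,.01,.01).ravel()
        l=d.max(0)-d.min(0)
        print(n,'groove dock mm',np.round((d.max(0)+d.min(0))*500,1),'len',np.round(l*1e3,1),'angle deg',round(float(np.degrees(np.arctan(-v[0]/v[1]))),1),'near blue',bool(g[cv,cu]))
    d=todock(ray(n,b[:,0,:],.06));print(n,'blue bounds',np.round(d.min(0)*1e3),np.round(d.max(0)*1e3))
    return im
E
python3 - <<'E'
from h import *
tool([-.118,-.008,.031]);t=pack();s=pack('scene')
cv2.imwrite('pics/t2.png',cv2.resize(t[185:315,225:395],None,fx=4.7,fy=4.6))
E
```

```text
time_s: 2.95
ee_pos: [0.5837, -0.0722, 0.0373]
tool_rot: [[0.004, 0.998, 0.058], [0.002, 0.058, -0.998], [-1.0, 0.004, -0.001]]
ft_force: [-2.2, 0.2, 2.4]
width: 0.0555
t 2.95 tcp dock mm [-119.1   -4.5] z 37.3 shift mm [ 6.3  3.5 -1.1] jaw deg in dock -180.0 F dock [0.3 2.2 2.4]Traceback (most recent call last):
  File "<stdin>", line 2, in <module>
  File "h.py", line 30, in pack
    b=blobs(q)[0];g=cv2.dilate(q,np.ones((7,7)))  # yellow beside blue
      ~~~~~~~~^^^
IndexError: list index out of range
```

```bash
python3 -m inch '[[[0,0,0],[0,-15,0],0.3],[[0,0,0],[-10,-20,20],0.3],[[0,0,0],[-35,-20,30],0.3],[[0,0,0],[-35,0,40],0.3],[[-0.12,0,0],[-30,0,30],0.3],[[-0.12,0,0],[0,0,0],0.3],[[-0.12,0,0],[0,0,0],0.3],[[-0.12,0,0],[0,0,0],0.3],[[-0.12,0,0],[0,0,0],0.3],[[-0.12,0,0],[0,0,0],0.3]]' ; python3 -m inch '[[[-0.12,0,0],[0,0,0],0.3],[[-0.12,0,0],[0,0,0],0.3],[[-0.12,0,0],[0,0,0],0.3],[[-0.12,0,0],[0,0,0],0.3],[[-0.12,0,0],[0,0,0],0.3],[[-0.12,0,0],[0,0,0],0.3],[[-0.12,0,0],[0,0,0],0.3],[[0,0,0],[0,0,0],0.3]]'; python3 - <<'E'
from h import *
tool([-.215,-.063,.12]);
t=capture('top');s=capture('scene')
cv2.imwrite('pics/t2.png',np.vstack([cv2.resize(t[185:315,225:425],None,fx=3,fy=2.3),cv2.resize(s[170:340,230:430],None,fx=3,fy=1.75)]))
cv2.imwrite('pics/t2f.png',t);cv2.imwrite('pics/s2f.png',s)
E
```

```text
time_s: 3.83
ee_pos: [0.5456, -0.1943, 0.1471]
tool_rot: [[0.035, 0.691, 0.722], [-0.008, 0.723, -0.691], [-0.999, 0.018, 0.031]]
ft_force: [-0.1, 0.2, -0.1]
width: 0.0554
time_s: 4.5
ee_pos: [0.5536, -0.1975, 0.1522]
tool_rot: [[0.059, -0.114, 0.992], [-0.016, 0.993, 0.115], [-0.998, -0.022, 0.057]]
ft_force: [0.4, -0.3, 0.3]
width: 0.0555
t 4.5 tcp dock mm [-242.4   32.7] z 152.2 shift mm [37.2 22.7 95.2] jaw deg in dock -86.7 F dock [-0.3 -0.4  0.3]
```

View pics/t2.png

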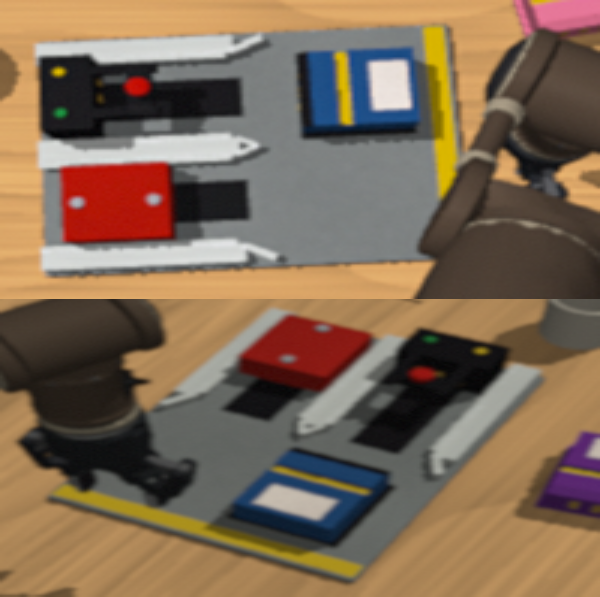

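The pack now stands in front of the open bay: in the picture, top half at (360,90), bay at (180,95), roughly square to it. I'll measure it from these frames.

```bash
python3 - <<'E'
s=open('h.py').read().replace("def pack(n='top'):\n    im=capture(n)","def pack(n='top',im=None):\n    im=capture(n) if im is None else im")
open('h.py','w').write(s)
E
python3 - <<'E'
from h import *
pack('top',cv2.imread('pics/t2f.png'));pack('scene',cv2.imread('pics/s2f.png'))
E
python3 -m inch '[[[0.058,0.057,0.022],[0,0,25],0.3],[[0,0,0],[0,0,25],0.3],[[0,0,0],[0,0,25],0.3],[[0,0,0],[0,0,20],0.3],[[0,0,0],[0,0,0],0.3]]'
python3 -c "
from h import *
tool([-.200,-.063,.036])"
```

```text
top groove dock mm [-99.6 -60.1] len [10.8 85.9] angle deg -0.2 near blue True
top blue bounds [-168. -106.] [-60.  -7.]
scene groove dock mm [-100.3  -61.7] len [ 9.1 87.6] angle deg 0.2 near blue True
scene blue bounds [-188. -117.] [-67. -16.]
time_s: 5.02
ee_pos: [0.644, -0.1888, 0.1476]
tool_rot: [[-0.012, -0.031, 0.999], [0.007, 0.999, 0.031], [-1.0, 0.008, -0.012]]
ft_force: [0.1, 1.2, 0.4]
width: 0.0553
t 5.02 tcp dock mm [-239.  -58.] z 147.6 shift mm [111.8  38.2   5.3] jaw deg in dock -91.5 F dock [ 1.2 -0.1  0.4]
```

```bash
python3 -m inch '[[[-0.026,-0.012,0.008],[30,10,4],0.3],[[0,0,0],[30,10,0],0.3],[[0,0,0],[25,10,0],0.3],[[0,0,0],[18,5,0],0.3],[[0,0,0],[8,3,0],0.3],[[0,0,0],[0,0,0],0.3]]'
python3 -c "
from h import *
tool([-.13,-.063,.036])"
```

```text
time_s: 5.52
ee_pos: [0.648, -0.1501, 0.036]
tool_rot: [[0.007, -0.045, 0.999], [0.012, 0.999, 0.045], [-1.0, 0.012, 0.008]]
ft_force: [-0.5, -0.0, 1.1]
width: 0.0555
t 5.52 tcp dock mm [-200.5  -64.2] z 36.0 shift mm [ 0.8 70.5 -2.2] jaw deg in dock -90.7 F dock [0.  0.5 1.1]
```

```bash
python3 -m inch '[[[-0.012,0.008,0.012],[0,9,-1],0.3],[[0,0,0],[0,9,-1],0.3],[[0,0,0],[0,8,0],0.3],[[0,0,0],[0,8,0],0.3],[[0,0,0],[0,8,0],0.3],[[0,0,0],[0,8,0],0.3],[[0,0,0],[0,8,0],0.3],[[0,0,0],[0,8,0],0.3],[[0,0,0],[0,8,0],0.3],[[0,0,0],[0,0,0],0.3]]'
python3 - <<'E'
from h import *
tool([-.07,-.065,.036])
s=capture('scene');w=capture('wrist')
cv2.imwrite('pics/s3.png',np.hstack([cv2.resize(s[170:340,230:430],(400,340)),cv2.resize(w,(400,340))]))
pack('scene',s)
E
```

```text
time_s: 6.35
ee_pos: [0.645, -0.0728, 0.0449]
tool_rot: [[0.008, -0.056, 0.998], [0.019, 0.998, 0.056], [-1.0, 0.018, 0.009]]
ft_force: [-0.0, -0.5, 1.1]
width: 0.0559
t 6.35 tcp dock mm [-123.1  -65.7] z 44.9 shift mm [ 9.9 53.  -0.9] jaw deg in dock -90.1 F dock [-0.5  0.1  1.1]
scene groove dock mm [-45.1 -87.9] len [ 8.7 43.1] angle deg -0.4 near blue True
scene blue bounds [-134. -121.] [-11. -54.]
```

View pics/s3.png

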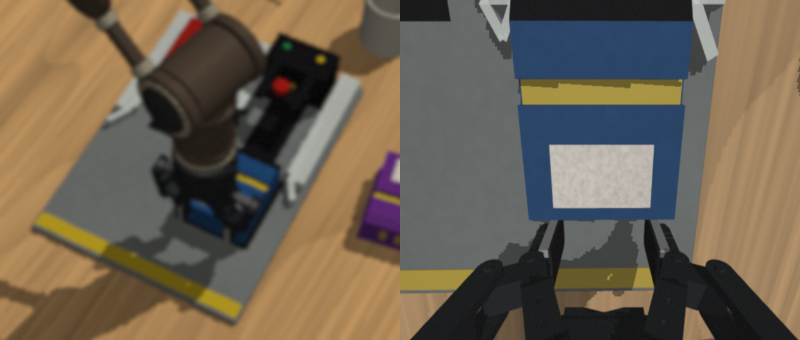

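Picture: the pack (wrist half, (600,120)) is straight and midway between the lead-ins at (495,20) and (705,20). I'll push on.

```bash
python3 -m inch '[[[0,0.009,-0.018],[2,7,0],0.3],[[0,0,0],[2,7,0],0.3],[[0,0,0],[2,7,0],0.3],[[0,0,0],[2,7,0],0.3],[[0,0,0],[1,7,0],0.3],[[0,0,0],[0,7,0],0.3],[[0,0,0],[0,7,0],0.3],[[0,0,0],[0,7,0],0.3]]'
python3 -c "
from h import *
tool([-.0,-.065,.036])"
```

```text
time_s: 7.12
ee_pos: [0.6459, -0.0219, 0.0393]
tool_rot: [[0.008, -0.054, 0.998], [-0.009, 0.998, 0.054], [-1.0, -0.009, 0.008]]
ft_force: [-0.8, -3.0, 3.0]
width: 0.0555
t 7.12 tcp dock mm [-72.4 -69.5] z 39.3 shift mm [ 2.6 72.4 -4.8] jaw deg in dock -90.2 F dock [-3.  1.  3.]
```

```bash
python3 -m inch '[[[0,0.008,0.009],[0,6,-1],0.3],[[0,0,0],[0,6,-1],0.3],[[0,0,0],[0,6,-1],0.3],[[0,0,0],[0,6,0],0.3],[[0,0,0],[0,6,0],0.3],[[0,0,0],[0,6,0],0.3]]'
python3 -c "
from h import *
tool([-.0,-.065,.036])"
```

```text
time_s: 7.62
ee_pos: [0.6414, 0.019, 0.0389]
tool_rot: [[0.002, -0.054, 0.999], [0.002, 0.999, 0.054], [-1.0, 0.002, 0.002]]
ft_force: [1.2, -6.1, 1.4]
width: 0.0555
t 7.62 tcp dock mm [-31.4 -67.4] z 38.9 shift mm [ 3.  31.4 -2.5] jaw deg in dock -90.2 F dock [-6.2 -0.8  1.4]
```

```bash
python3 -m inch '[[[0,0,0],[0.5,5,0],0.3],[[0,0,0],[0.5,5,0],0.3],[[0,0,0],[0.5,5,0],0.3],[[0,0,0],[0.5,5,0],0.3]]'
python3 -c "
from h import *
tool([-.0,-.065,.036])"
python3 -m inch '[[[0,0,0],[0.5,4,0],0.3],[[0,0,0],[0,4,0],0.3]]'
python3 -c "
from h import *
tool([-.0,-.065,.036])"
```

```text
time_s: 7.95
ee_pos: [0.6411, 0.0353, 0.039]
tool_rot: [[0.003, -0.06, 0.998], [-0.009, 0.998, 0.06], [-1.0, -0.009, 0.002]]
ft_force: [1.1, -7.9, 4.6]
width: 0.0554
t 7.95 tcp dock mm [-15.  -68.1] z 39.0 shift mm [ 2.9 15.1 -3.1] jaw deg in dock -89.9 F dock [-7.9 -0.6  4.6]
time_s: 8.12
ee_pos: [0.6406, 0.0419, 0.0391]
tool_rot: [[0.003, -0.061, 0.998], [-0.013, 0.998, 0.061], [-1.0, -0.013, 0.002]]
ft_force: [0.4, -5.7, -0.3]
width: 0.0552
t 8.12 tcp dock mm [ -8.5 -68. ] z 39.1 shift mm [ 3.   8.5 -2.9] jaw deg in dock -89.8 F dock [-5.7 -0.1 -0.3]
```

```bash
for i in 1; do python3 -m inch '[[[0,0,0.012],[0,4,0],0.3],[[0,0,0],[0,4,0],0.3]]'|grep -E 'pos|force'; python3 -m inch '[[[0,0,0],[0,4,0],0.3]]'|grep -E 'pos|force'; done
python3 -c "
from h import *
tool([-.0,-.065,.036])"
```

```text
ee_pos: [0.6398, 0.049, 0.039]
ft_force: [-0.2, -6.6, 1.9]
ee_pos: [0.6394, 0.0523, 0.039]
ft_force: [0.5, -7.1, 2.0]
t 8.37 tcp dock mm [  2.  -67.3] z 39.0 shift mm [ 3.  -2.  -2.3] jaw deg in dock -89.7 F dock [-7.1 -0.1  2. ]
```

```bash
python3 -m inch '[[[0,0,0],[0,4,0],0.3]]'|grep -E 'pos|force'; python3 -m inch '[[[0,0,0],[0,4,0],0.3]]'|grep -E 'pos|force'; python3 -c "
from h import *
tool([-.0,-.065,.036])
cv2.imwrite('pics/w4.png',capture('wrist'))"
```

```text
ee_pos: [0.639, 0.056, 0.039]
ft_force: [0.0, -3.3, 2.0]
ee_pos: [0.6384, 0.0591, 0.039]
ft_force: [1.1, -16.9, 3.2]
t 8.53 tcp dock mm [  8.9 -66.7] z 39.0 shift mm [ 3.1 -8.8 -1.7] jaw deg in dock -89.7 F dock [-17.   -0.1   3.2]
```

View pics/w4.png

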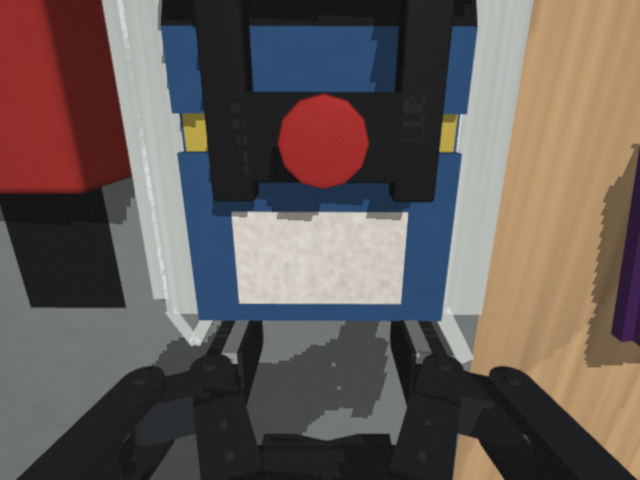

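The push fell to 3.3 N and then rose to 17 N, and the groove (rows 115–152) now lies under the knob (323,140). One more small push should confirm the stop, then I back off and check.

```bash
python3 -m inch '[[[0,0,0],[0,4,0],0.3]]'|grep -E 'pos|force'; python3 -m inch '[[[0,0,0],[0,-8,0],0.3],[[0,0,0],[0,-20,0],0.3],[[0,0,0],[0,-30,0],0.3],[[0,0,0],[-20,-35,0],0.3],[[0,0,0],[-35,-35,0],0.3],[[0,0,0],[-35,-35,0],0.3],[[0,0,0],[-35,-35,0],0.3],[[0,0,0],[-30,-35,0],0.3],[[0,0,0],[0,-35,0],0.3],[[0,0,0],[0,0,0],0.3]]' | grep -E 'time|pos|force'; python3 - <<'E'
from h import *
t=capture('top');s=capture('scene');w=capture('wrist')
cv2.imwrite('pics/t5.png',np.vstack([cv2.resize(t[185:315,225:425],None,fx=3,fy=2.3),cv2.resize(s[170:340,230:430],None,fx=3,fy=1.75)]))
pack('top',t);pack('scene',s)
for n,im,(u,v) in(('top',t,(270,222)),('scene',s,(370,212))):
    m=np.zeros(im.shape[:2],np.uint8);m[v-12:v+12,u-12:u+12]=mask(im,(0,150,60),(8,255,255))[v-12:v+12,u-12:u+12]
    r=cv2.minAreaRect(blobs(m)[0]);print('knob',n,r[0],todock(ray(n,r[0],.09))*1e3)
E
```

```text
ee_pos: [0.6384, 0.059, 0.0391]
ft_force: [1.8, -21.7, 1.4]
time_s: 9.5
ee_pos: [0.6473, -0.1883, 0.1805]
ft_force: [0.7, 0.7, -0.8]
top groove dock mm [-189.1  -95.5] len [21.7 75. ] angle deg -5.2 near blue False
top blue bounds [  16. -107.] [127. -13.]
scene blue bounds [  -7. -116.] [121. -20.]
knob top (271.0, 222.0) [[ 85.60767261 -65.91601124]]
knob scene (369.7567138671875, 213.04054260253906) [[ 84.96723706 -64.09947861]]
```

View pics/t5.png

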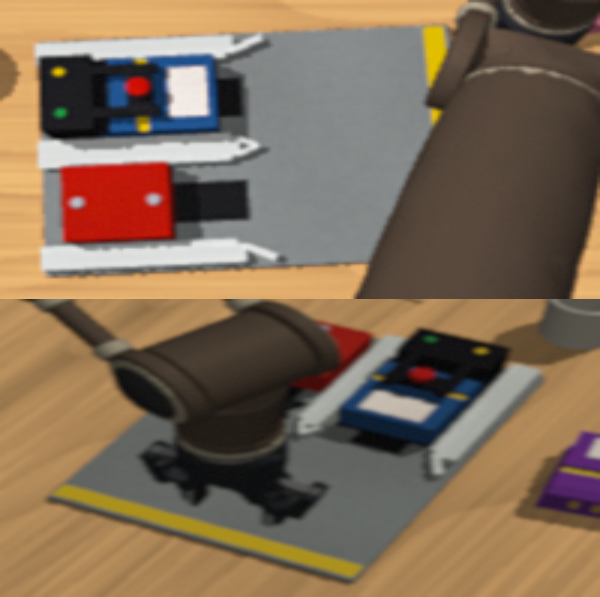

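The pack sits in the open bay under the head, with its groove in line with the red knob at (138,87). The tool is clear and the force is about 0.

```bash
python3 -c "
from bench import *
job_done()"
```

```text
the job is handed in; nothing more can be done
```

The blue pack is in the open bay (bay_b, dock -y side) and, by my checks, locked under the charging head; the job is handed in. I pushed its side with two spread fingers to line it up with the bay. Then I pushed its rear until it met the stop, and backed the tool clear at about 9.5 s.

- **Lock:** while sliding, the push was 6–8 N. It dropped to 3.3 N, then rose to 17 and 21.7 N with no further movement, which fits the plunger dropping and then the rigid stop.
- **Position:** the rear of the pack measured about 16 mm past the mouth in the top view, and the tool's stopping point put it near 20 mm. That places the origin at about 71–75 mm, inside the 40–79 mm limit. The knob stayed within 3 mm of where it was in the first pictures, and the groove lines up with it.
- **Other things:** I saw no contact with the other objects on the bench, but I did not measure their final positions.
- **Not measured:** my groove finder did not find the groove at the end, because the head covers most of it (the top view's one hit was the dock's yellow edge strip). The final straightness was judged by eye from the pictures. The plunger's height was not read directly either. The scene camera put the pack's rear at about -7 mm, but that outline included the rear face, so I relied on the other two values.

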